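# Shut the swarf drawer and start the suction

### The arm

A 7-joint arm with a two-finger parallel gripper is mounted at the origin on the work surface. World frame = base frame: x ahead of the robot, y to its left, z up, the work surface at z = 0. Lengths are in mm, angles in rad, forces in N, time in s.
With the tool pointing down it reaches from about 400 to 875 mm from the base axis. Payload 4.4 kg.
Tool frame: the origin (TCP) lies midway between the tips of the shut fingers; the grasp point (between the pads) lies 19 mm behind it (ctrl.grip_point_offset is the distance from the TCP to the grasp point, in mm); z points along the fingers, y is the direction in which the jaws open and shut (so a half turn about z gives the same grasp; the last joint's range is limited). The gripper opens to 85 mm and grips with 20 to 120 N. Pads are 22 mm wide; open, the fingers measure 114 mm over their backs; the gripper's body (76 mm by 85 mm) begins 54 mm behind the grasp point. The pads swing forward as they close: fully open they stand 13 mm farther back than shut.
Start: joints at [-1.295, 0.628, 0.038, 1.517, -0.027, 0.996, -0.02], TCP at [217.846, 612.422, 231.313] pointing down, gripper open.
Joint ranges: [-3.06, 3.06], [-0.37, 2.12], [-1.25, 1.32], [0.18, 2.47], [-1.1, 4.24], [0.23, 1.98], [-2.94, 2.94]. Speed limits (rad/s): [2.57, 2.57, 3.14, 3.14, 3.14, 3.14, 3.14].

### API

Orientations are given as [roll, pitch, yaw] about the fixed x, y, z axes, in that order (R = Rz(yaw) Ry(pitch) Rx(roll)).
In Python, from cell import ctrl, imaging, models gives the robot as it stands. The module is installed in compiled form; this text tells all that it offers.
- The arm moves only by the tool drive_tool, never from a script. Its argument "deltas" is text: rows parted by semicolons, each of 5 numbers parted by spaces: the shift along the tool's x, y, z in m, then the turn about the tool's z in degrees, then the finger opening in m, from 0 to 0.0854. A call has 1 to 12 rows; each row is the pose to reach, as a shift and turn from the pose commanded when the call began, along the tool's axes at that moment; what a row does not reach only later rows make up. A row lasts 1/8 s, in which the tool goes at most 62.5 mm and 10.7 degrees, less where a joint would pass 70% of its speed; a pose out of reach is approached as far as the arm can. A call with a gripper value outside its range is refused whole. The fingers move at their own pace and stop on an object; the grip force is fixed at half the most. Time passes only in rows, so rows that repeat a pose let the fingers close. It gives the time, the measured TCP pose, the force and the opening at its end, in the units of the state.
- ctrl.read_state(): the state, without advancing time (a new reading comes with each control period).
- imaging.get_image(name): name is "scene" or "top" or "wrist"; returns a dict with "color" (420x560x3 uint8, red, green, blue), "range_z" (420x560 float32, mm along the optical axis (not along the pixel's ray), 0 where there is no reading), "vfov" (degrees; the focal length in pixels is half the picture's height over the tangent of half this angle, whatever the lens; pixels are square), "cx", "cy" (the principal point, pixels), "extrinsics" (4x4, takes a point from camera to world coordinates). Camera axes: x right, y down, z forward; pixel columns grow to the right and rows downward; lengths in mm; the calibration is good to about 2 mm. A picture is of the moment at which its call begins.
- ctrl.finish_job(): hands the job in, once; it reports no verdict.
Trained networks look in a picture, given as the dict that the camera call returned (one of the last four; its "shot" number tells which), for a name from the list of things; names that differ only in an ending like _2 or _b are one class to them, and where a whole thing is asked for, a point or a joint stands for the part that bears it (a point fixed in the world has none). Each returns a list of dicts, best first, with "score" (0 to 1); they miss things now and then, are a little off and sometimes report something else, mostly with a low value. They report only what shows in the picture. A call takes as long as a camera call.
- models.spot_in(picture, thing): "point" ([column, row] in pixels, amid what is visible of it).
- models.landmark_of(picture, thing): "point" ([column, row] in pixels: a listed point, or the origin of a listed thing).
The state is a dict: "clock": time; "qpos": joint angles; "qd": joint speeds; "tau": joint torques, N m; "eef_pos": TCP position; "tool_rot": TCP orientation; "force": force on the tool from outside, world axes, zero at the start; "torque": the same for the moment, N m; "width": finger opening in mm.
Only numpy, scipy, OpenCV 4.12 (cv2) and the standard library are available. Lean on these libraries where they do the work, as an engineer would, in place of code of your own. Each camera call takes 0.05 s, during which the arm holds its last target.

### The job

Get the polishing lathe's suction running: with the fingertips, gently push the open blue-fronted swarf drawer of the lathe fully home, and only then press the green button on the grey control box lightly down and let it come up again. Grasp and lift nothing; do not press the red, yellow or blue button, and leave everything else on the bench where it stands.

Things in the scene. Friction and masses are not known exactly. Their poses are not given: they have to be found in the camera images.
- lathe: white bench polishing lathe, fixed to the bench: a plinth 260 mm deep (x) x 260 wide (y) x 85 high, with the motor and two wheels on it (215 mm high in all, beginning 90 mm behind the plinth's front face). Origin: centre of the plinth's underside, on the bench top. Its x axis points from the front (drawer side, towards the robot) to the back
- drawer (a joint): the swarf drawer in the front of the lathe's plinth: how far it stands out, in m. 0 = fully home, 0.1 = fully out; it begins 0.045 to 0.09 out. To shut it, it is pushed along the lathe's +x; it slides with about 2 N of friction, a little more when moved fast, stays where it is left, and meets a hard stop at 0. Slamming (over 40 N, or over 0.4 m/s) is a fault
- drawer_front (a point): centre of the outer face of the drawer's flat blue front plate, 43 mm above the bench; moves with the drawer. The plate is 230 mm wide, 62 high (12 to 74 mm above the bench), 12 thick and has no handle; with the drawer home its face stands 12 mm proud of the plinth. Axes as the lathe's: x points into the lathe. The drawer behind the plate is a 210 mm wide tray under a steel grille
- control_box: grey suction control box, fixed to the bench, 100 mm (x) x 250 (y) x 50 high; origin: centre of its underside. On its top, in one row along its y, 54 mm apart (at y = -81, -27, 27 and 81 mm), stand four push buttons in any order: green, red, yellow, blue
- green_button_top (a point): centre of the top of the green button, a round upright cap 32 mm across in a black collar 48 mm across; at rest its top is 72 mm above the bench and 10 mm above the collar; moves with the button
- green_button (a joint): how far the green button is pressed down, in m: 0 = up, 0.006 = fully down (a press of 4 mm or more counts). It springs back by itself. It begins to yield at 1.5 N and is fully down at 5 N; more than 25 N on it is rough handling
- red_button (a joint): the same for the red button, of the same make and size; must not be pressed
- yellow_button (a joint): the same for the yellow button, of the same make and size; must not be pressed
- blue_button (a joint): the same for the blue button, of the same make and size; must not be pressed
- red_button_top (a point): centre of the top of the red button (as for the green one)
- yellow_button_top (a point): centre of the top of the yellow button (as for the green one)
- blue_button_top (a point): centre of the top of the blue button (as for the green one)
- flask: loose open steel casting flask, 70 x 80 x 55 mm high, left of the drawer and nearer the robot; origin: centre of its underside; leave alone
- dental_cast: loose dental cast, cream base 66 x 58 mm with a white arch of teeth, 34 high, left of the drawer; origin: centre of its underside; leave alone
- red_ring: loose red casting ring, 56 mm across, 45 high, behind the control box; origin: centre of its underside; leave alone
- felt_wheel: loose grey felt wheel with a brass hub, lying flat, 54 mm across, 18 high, in front of the control box (robot side); origin: centre of its underside; leave alone
- spray_bottle: loose blue bottle, 44 mm across, 130 high, right of the control box; origin: centre of its underside; leave alone

How it is judged (in metres and radians):
On the way, in this order (a step that is already met when the one before it is completed fails the run):
1. the swarf drawer is pushed fully home (value of joint drawer below 0.004 m), for 0.2 s.
2. the green button is pressed down by a fingertip (value of joint green_button above 0.004 m and contact force between the fingers and green_button above 0.5 N), for 0.05 s.
3. the green button is let up again (value of joint green_button below 0.0015 m and contact force between the arm and green_button below 0.1 N), for 0.1 s.
At the end, for the whole second after the job is handed in: The drawer is within 4 mm of home, all four buttons are up (within 1.5 mm), and every loose thing is at rest within 20 mm of where it stood (value of joint drawer below 0.004 m and value of joint each of green_button, red_button, yellow_button, blue_button below 0.0015 m and distance of each of flask, dental_cast, red_ring, felt_wheel, spray_bottle from where it was at the start of the episode below 0.02 m and linear speed of each of flask, dental_cast, red_ring, felt_wheel, spray_bottle below 0.02 m/s); the robot touches nothing.
It fails at once if the green button is pressed (over 2.5 mm) while the drawer stands more than 6 mm out (value of joint green_button above 0.0025 m and value of joint drawer above 0.006 m).
It fails at once if the green button is struck or pressed with more than 25 N (contact force between the arm and green_button above 25 N).
It fails at once if the drawer is slammed (pushed with more than 40 N, or faster than 0.4 m/s) (contact force between the arm and drawer above 40 N or velocity of joint drawer below -0.4 m/s).
It fails at once if the red, yellow or blue button is pressed (over 2 mm) (value of joint any of red_button, yellow_button, blue_button above 0.002 m).
It fails at once if a loose thing (the steel casting flask, the dental cast, the red casting ring, the felt wheel, the spray bottle) is lifted, carried or moved (over 20 mm) (distance of any of flask, dental_cast, red_ring, felt_wheel, spray_bottle from where it was at the start of the episode above 0.02 m).
It also fails if it takes over 48 s, if anything falls off the work surface, if the arm or the gripper's body presses on something with over 40 N, if the wrist force passes 120 N, or if a joint passes its speed limit or range.

## Working session

There is one attempt and no reset: what is moved stays moved. The work goes in short steps, Python scripts to look and compute and a tool call to move; the robot and the scene stay as the last step left them, time stands still between calls to the robot, and variables do not carry over. Pictures are saved under pics/ and viewed, and the job is handed in when it is done.

Besides the shell and the picture viewer there is one more tool, called after "Request:" as name(argument=value, ...) on one line, values as JSON. drive_tool: Moves the arm, as the interface text tells. Its arguments: {"type":"object","properties":{"deltas":{"type":"string"}},"required":["deltas"]}

```bash
mkdir -p pics; cat > h.py <<'E'
import numpy as np, cv2
from cell import ctrl, imaging, models
def w(p,uv,z=None):
    h=p["color"].shape[0]; f=h/2/np.tan(np.radians(p["vfov"])/2); u,v=uv
    T=np.array(p["extrinsics"]); r=np.array([(u-p["cx"])/f,(v-p["cy"])/f,1.])
    if z is None:
        d=p["range_z"][int(round(v)),int(round(u))]; return (T@np.r_[r*d,1])[:3]
    d=T[:3,:3]@r; return T[:3,3]+d*(z-T[2,3])/d[2]
def save(p,n): cv2.imwrite(f"pics/{n}.png",p["color"][:,:,::-1])
E
python3 - <<'E'
from h import *
np.set_printoptions(precision=1,suppress=True)
s=ctrl.read_state(); print(s)
for c in("scene","top"):
    p=imaging.get_image(c); save(p,c+"0")
    for t,z in [("drawer_front",43),("green_button_top",72),("red_button_top",72),("yellow_button_top",72),("blue_button_top",72),("lathe",0),("control_box",0),("flask",0),("dental_cast",0),("red_ring",0),("felt_wheel",0),("spray_bottle",0)]:
        for m in models.landmark_of(p,t)[:2]: print(c,t,round(m["score"],2),np.array(m["point"]),w(p,m["point"],z),w(p,m["point"]) if z else "")
E
```

```text
{'clock': 0.0, 'qpos': array([-1.3,  0.6,  0. ,  1.5, -0. ,  1. , -0. ]), 'qd': array([-0., -0.,  0., -0.,  0., -0., -0.]), 'tau': array([ -0. , -56.3,   1.2, -19.3,   0. ,   0. ,  -0. ]), 'eef_pos': array([217.6, 611.8, 230.4]), 'tool_rot': array([-3.1, -0. ,  2.8]), 'force': array([-0.7,  0.6, -0.6]), 'torque': array([ 0., -0., -0.]), 'width': 85.1508789376368}
scene drawer_front 0.9 [346.9 184.7] [469.4 231.6  43. ] [496.9 217.5  64.5]
scene green_button_top 0.6 [185.7 196.1] [ 445.6 -242.4   72. ] [ 445.2 -242.4   71.8]
scene red_button_top 0.4 [166.3 201.1] [ 455.2 -295.3   72. ] [ 454.4 -295.4   71.4]
scene yellow_button_top 0.4 [207. 184.] [ 402.6 -177.9   72. ] [ 370.5 -175.8   49.6]
scene blue_button_top 0.67 [145.8 202.3] [ 446.8 -349.    72. ] [ 349.2 -360.2    0.5]
scene lathe 0.93 [362.8 243.1] [677.1 196.5   0. ] 
scene control_box 0.81 [177.4 213. ] [ 423.1 -273.4    0. ] 
scene flask 0.78 [411.3 181.1] [448.  471.4   0. ] 
scene red_ring 0.41 [410.  177.6] [428.9 477.3   0. ] 
scene felt_wheel 0.55 [178.7 196.4] [ 343.3 -263.2    0. ] 
scene spray_bottle 0.95 [101.2 2
[... 252 characters left out ...]
op red_button_top 0.64 [400.8 258.9] [ 439.5 -295.1   72. ] [ 439.3 -294.5   74.8]
top yellow_button_top 0.43 [355.9 262.9] [ 431.5 -179.1   72. ] [ 431.6 -179.1   71.9]
top blue_button_top 0.68 [419.2 251.4] [ 457.8 -343.7   72. ] [ 457.7 -343.1   74.3]
top lathe 0.77 [212.6 175.6] [686.1 200.8   0. ] 
top control_box 0.92 [385.3 259.3] [ 443.6 -269.1    0. ] 
top flask 0.71 [110.9 264.6] [444.1 476.4   0. ] 
top dental_cast 0.78 [128.4 217.5] [572.5 432.7   0. ] 
top dental_cast 0.59 [387.8 260.7] [ 439.7 -275.7    0. ] 
top red_ring 0.5 [381.1 216.4] [ 561.5 -263.7    0. ] 
top felt_wheel 0.72 [387.8 296.2] [ 344.8 -270.7    0. ] 
top spray_bottle 0.82 [459.7 239.2] [ 494.2 -475.1    0. ]
```

View pics/top0.png

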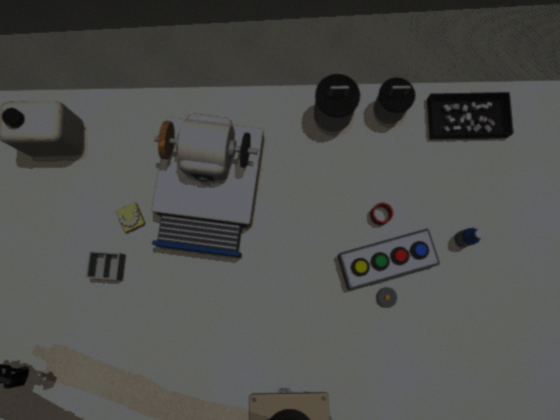

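View pics/scene0.png

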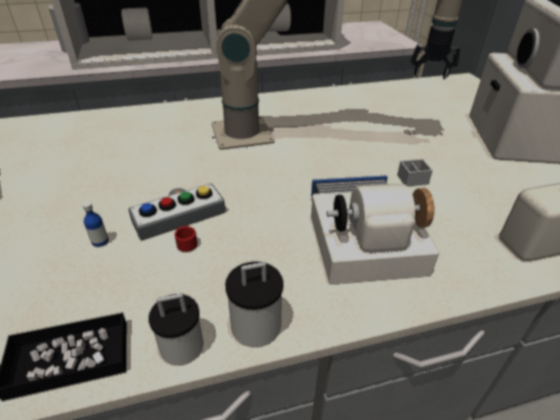

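```bash
python3 - <<'E'
from h import *
np.set_printoptions(precision=2,suppress=True)
s=ctrl.read_state(); print(s["tool_rot"],s["clock"])
p=imaging.get_image("top"); im=p["color"]
hsv=cv2.cvtColor(im,cv2.COLOR_RGB2HSV)
# world map
h,wd=im.shape[:2]; f=h/2/np.tan(np.radians(p["vfov"])/2); T=np.array(p["extrinsics"]); print(T[:3,3],f)
v,u=np.mgrid[:h,:wd]; d=p["range_z"]; P=np.stack([(u-p["cx"])/f*d,(v-p["cy"])/f*d,d,np.ones_like(d)],-1)@T.T
for n,lo,hi in [("green",(40,90,60),(85,255,255)),("red",(0,120,80),(6,255,255)),("yel",(20,120,80),(34,255,255)),("blue",(95,100,60),(125,255,255))]:
    m=cv2.inRange(hsv,lo,hi); k,l,st,c=cv2.connectedComponentsWithStats(m)
    for i in range(1,k):
        if st[i,4]>25:
            q=P[l==i]; print(n,st[i],c[i],np.median(q,0)[:3],q[:,:3].min(0),q[:,:3].max(0))
b=cv2.inRange(hsv,(95,80,40),(125,255,255)); q=P[(b>0)&(P[...,1]>60)&(P[...,1]<400)&(P[...,0]<600)]
q=q[q[:,2]>60]; print(len(q)); 
if len(q): print(cv2.minAreaRect(q[:,:2].astype(np.float32)))
# plinth top points
q=P[(abs(P[...,2]-85)<4)&(P[...,1]>0)&(P[...,1]<420)&(P[...,0]>450)]; print(len(q),cv2.minAreaRect(q[:,:2].astype(np.float32)))
q=P[(abs(P[...,2]-50)<4)&(P[...,1]<-100)&(P[...,1]>-440)&(P[...,0]<550)]; print(len(q),cv2.minAreaRect(q[:,:2].astype(np.float32)))
c=cv2.resize(im[190:320,60:480],None,fx=1.9,fy=1.9*1,interpolation=2); cv2.imwrite("pics/crop0.png",c[:,:,::-1])
E
```

```text
[-3.14 -0.    2.8 ] 1.3
[ 359.56    2.68 1402.58] 514.4610184858242
green [376 256  10  10  81] [380.73 260.46] [ 435.6  -243.12   72.02] [ 359.56 -255.29   65.94] [ 448.1     2.68 1402.58]
red [396 250  10  11  84] [400.65 254.81] [ 449.61 -295.49   72.59] [ 436.67 -307.29   64.93] [ 462.6  -283.39   78.65]
yel [356 261  11  11  92] [360.7  266.18] [ 423.18 -191.46   72.15] [ 410.38 -204.93   64.88] [ 436.48 -178.61   77.56]
blue [153 241  86  14 256] [196.01 247.6 ] [478.09 230.12  74.8 ] [359.56   2.68  67.1 ] [ 498.93  345.44 1402.58]
blue [415 244  12  12 109] [420.69 249.39] [ 463.57 -347.87   72.24] [ 448.48 -362.59   66.59] [ 477.28 -332.41   79.92]
416
((479.7096252441406, 234.01663208007812), (228.5272216796875, 13.56269645690918), 81.18766021728516)
4754 ((644.0968017578125, 207.99273681640625), (259.3756408691406, 340.77301025390625), 81.29158782958984)
2059 ((471.47998046875, -262.19720458984375), (158.8282012939453, 249.3942413330078), 14.368095397949219)
```

The top view shows the drawer plate from about (153,243) to (240,254). The buttons run yellow (361,266), green (381,260), red (401,255), blue (421,249). The lathe's yaw is about -8.8°. Next I'll work out the approach to a standoff in front of the plate.

```bash
cat >> h.py <<'E'
from scipy.spatial.transform import Rotation as Ro
def dl(tgt,yaw_deg=None):
    s=ctrl.read_state(); R=Ro.from_euler("xyz",s["tool_rot"]).as_matrix()
    d=R.T@(np.array(tgt)-s["eef_pos"])/1000
    cy=np.degrees(np.arctan2(R[1,0],R[0,0]))
    print("clock",s["clock"],"pos",s["eef_pos"],"F",s["force"],"w",s["width"],"xaxis yaw",cy)
    print("delta",d.round(4),"turn",None if yaw_deg is None else round((cy-yaw_deg+180)%360-180,2))
E
python3 - <<'E'
from h import *
dl((414,244,231),171.2); dl((414,244,45),171.2)
E
```

```text
clock 1.35 pos [217.85254726 612.42521945 231.31621179] F [ 0.42087112 -0.35291215 -0.18214511] w 85.07971512586022 xaxis yaw 160.41333421646794
delta [-3.083e-01 -2.814e-01  3.000e-04] turn -10.79
clock 1.35 pos [217.85254726 612.42521945 231.31621179] F [ 0.42087112 -0.35291215 -0.18214511] w 85.07971512586022 xaxis yaw 160.41333421646794
delta [-0.3083 -0.2814  0.1863] turn -10.79
```

Request:
drive_tool(deltas="-0.031 -0.028 0 -1 0; -0.062 -0.056 0 -2 0; -0.093 -0.084 0 -3 0; -0.124 -0.112 0 -4 0; -0.155 -0.14 0 -5.5 0; -0.186 -0.168 0 -7 0; -0.217 -0.196 0 -8.5 0; -0.248 -0.224 0 -9.5 0; -0.279 -0.252 0 -10.8 0; -0.308 -0.281 0 -10.8 0; -0.308 -0.281 0 -10.8 0; -0.308 -0.281 0 -10.8 0")

```text
clock: 2.85
eef_pos: [413.7, 245.1, 231.5]
tool_rot: [3.141, -0.0, 2.988]
force: [0.1, 0.3, -0.3]
width: -0.0
```

```bash
python3 - <<'E'
from h import *
dl((414,244,45),171.2)
p=imaging.get_image("wrist"); save(p,"wr1"); p=imaging.get_image("top"); save(p,"top1")
E
```

```text
clock 2.85 pos [413.71058043 245.09037248 231.47389169] F [ 0.084927    0.30530526 -0.34281072] w -0.008308933301961849 xaxis yaw 171.22517494078173
delta [-0.0005 -0.0012  0.1865] turn 0.03
```

View pics/wr1.png

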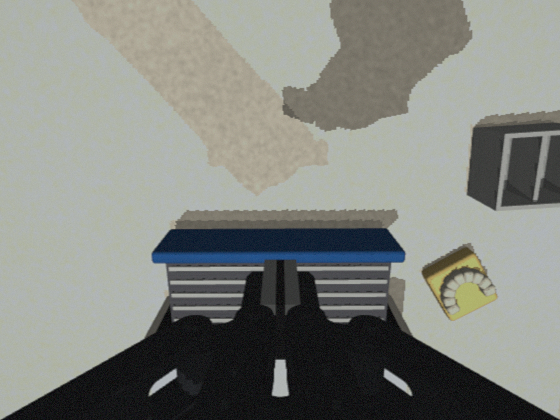

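The wrist view shows the plate square to the tool, spanning columns 153-405 with the fingers centred at about 280. I'll check the plate's position from wrist depth.

```bash
python3 - <<'E'
from h import *
np.set_printoptions(precision=1,suppress=True)
p=imaging.get_image("wrist")
for uv in [(200,242),(360,242),(200,233),(360,233),(200,250),(360,250),(200,258),(360,258),(158,255),(400,255)]: print(uv,w(p,uv))
E
```

```text
(200, 242) [461.3 161.   50.3]
(360, 242) [484.5 312.2  50.4]
(200, 233) [460.9 156.   26.2]
(360, 233) [485.1 317.   27.4]
(200, 250) [462.3 164.5  67.6]
(360, 250) [483.9 308.5  68.7]
(200, 258) [467.5 164.6  73.7]
(360, 258) [489.3 306.9  73.9]
(158, 255) [458.7 128.1  74. ]
(400, 255) [491.9 342.7  73.6]
```

Request:
drive_tool(deltas="0 0 0.03 0 0; 0 0 0.065 0 0; 0 0 0.1 0 0; 0 0 0.135 0 0; 0 0 0.165 0 0; 0 0 0.186 0 0; 0 0 0.186 0 0; 0 0 0.186 0 0")

```text
clock: 4.0
eef_pos: [414.0, 245.2, 45.8]
tool_rot: [3.141, 0.0, 2.989]
force: [-0.8, -0.5, 0.2]
width: -0.0
```

```bash
python3 - <<'E'
from h import *
dl((473,235,45),171.2)
p=imaging.get_image("wrist"); save(p,"wr2")
E
```

```text
clock 4.0 pos [413.96210957 245.23509569  45.83051708] F [-0.80517204 -0.48499842  0.21066273] w -0.04682709482407075 xaxis yaw 171.2742403067716
delta [-0.0599 -0.0012  0.0009] turn 0.07
```

View pics/wr2.png

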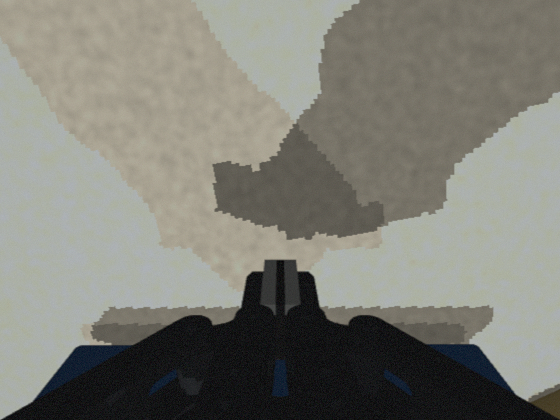

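Request:
drive_tool(deltas="-0.015 0 0 0 0; -0.03 0 0 0 0; -0.04 0 0 0 0; -0.046 0 0 0 0; -0.052 0 0 0 0; -0.058 0 0 0 0; -0.065 0 0 0 0; -0.072 0 0 0 0; -0.079 0 0 0 0; -0.086 0 0 0 0; -0.093 0 0 0 0; -0.1 0 0 0 0")

```text
clock: 5.55
eef_pos: [513.0, 229.0, 45.2]
tool_rot: [-3.141, -0.0, 2.988]
force: [-2.4, 0.2, -0.4]
width: -0.2
```

```bash
python3 - <<'E'
from h import *
np.set_printoptions(precision=1,suppress=True)
dl((473,235,45),171.2)
p=imaging.get_image("top"); save(p,"top3")
for t,z in [("drawer_front",43),("lathe",0)]:
    for m in models.landmark_of(p,t)[:1]: print(t,m["score"],w(p,m["point"],z))
im=p["color"]; hsv=cv2.cvtColor(im,cv2.COLOR_RGB2HSV)
cv2.imwrite("pics/c3.png",cv2.resize(im[100:280,90:290],None,fx=3,fy=3,interpolation=2)[:,:,::-1])
E
```

```text
clock 5.55 pos [513.  229.   45.2] F [-2.4  0.2 -0.4] w -0.20489398706108075 xaxis yaw 171.21608590193722
delta [ 0. -0.  0.] turn 0.02
drawer_front 0.65 [531.1 234.2  43. ]
lathe 0.85 [686.2 205.6   0. ]
```

View pics/c3.png

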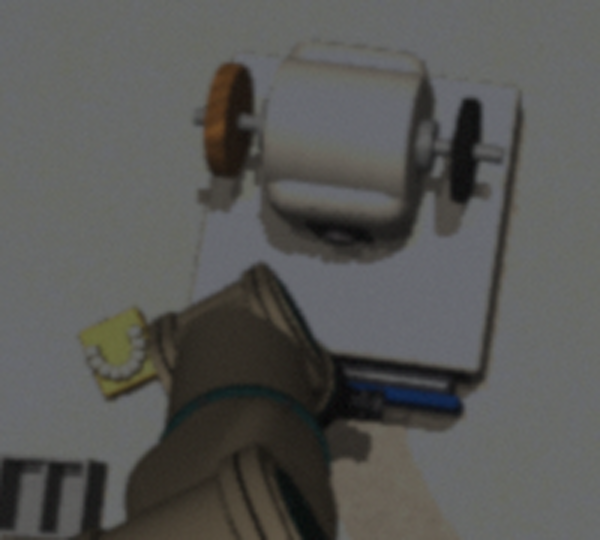

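Request:
drive_tool(deltas="-0.003 0 0 0 0; -0.006 0 0 0 0; -0.009 0 0 0 0; -0.011 0 0 0 0; -0.013 0 0 0 0; -0.015 0 0 0 0; -0.016 0 0 0 0; -0.016 0 0 0 0")

```text
clock: 6.7
eef_pos: [528.7, 226.7, 45.3]
tool_rot: [3.141, 0.0, 2.988]
force: [-1.6, 1.3, -0.8]
width: -0.2
```

```bash
python3 - <<'E'
from h import *
np.set_printoptions(precision=1,suppress=True)
dl((473,235,45),171.2)
p=imaging.get_image("top")
im=p["color"]
cv2.imwrite("pics/c4.png",cv2.resize(im[190:260,180:270],None,fx=7,fy=7,interpolation=2)[:,:,::-1]*2)
E
```

```text
clock 6.7 pos [528.7 226.7  45.3] F [-1.6  1.3 -0.8] w -0.21316539586807848 xaxis yaw 171.21053629768903
delta [ 0.1 -0.   0. ] turn 0.01
```

View pics/c4.png

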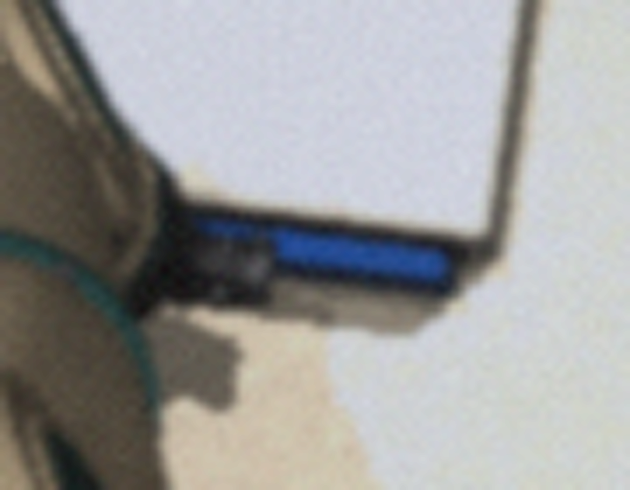

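The plate is nearly home, with a thin dark gap left, and the force is still only friction. I'll continue in 1 mm steps.

Request:
drive_tool(deltas="-0.001 0 0 0 0; -0.002 0 0 0 0; -0.003 0 0 0 0; -0.004 0 0 0 0")

```text
clock: 7.25
eef_pos: [532.4, 226.0, 45.3]
tool_rot: [-3.141, -0.0, 2.988]
force: [-2.0, 0.5, 0.2]
width: 0.1
```

Request:
drive_tool(deltas="-0.001 0 0 0 0; -0.002 0 0 0 0; -0.003 0 0 0 0")

```text
clock: 7.62
eef_pos: [533.1, 225.9, 45.2]
tool_rot: [-3.14, -0.004, 2.989]
force: [-8.5, 0.6, 6.1]
width: 0.1
```

Request:
drive_tool(deltas="-0.0005 0 0 0 0; -0.0005 0 0 0 0; -0.0005 0 0 0 0")

```text
clock: 8.0
eef_pos: [533.1, 225.9, 45.2]
tool_rot: [-3.14, -0.005, 2.989]
force: [-8.0, 1.4, 6.0]
width: -0.1
```

Position has stopped changing at about 8 N, so the drawer is on its hard stop. I'll back off and check.

Request:
drive_tool(deltas="0.003 0 0 0 0; 0.01 0 0 0 0; 0.025 0 0 0 0; 0.045 0 0 0 0; 0.07 0 0 0 0; 0.09 0 0 0 0; 0.09 0 -0.03 0 0; 0.09 0 -0.07 0 0; 0.09 0 -0.11 0 0; 0.09 0 -0.15 0 0; 0.09 0 -0.15 0 0")

```text
clock: 9.38
eef_pos: [448.2, 240.4, 198.1]
tool_rot: [3.137, 0.005, 2.988]
force: [0.3, 0.4, -0.1]
width: -0.3
```

```bash
python3 - <<'E'
from h import *
np.set_printoptions(precision=1,suppress=True)
p=imaging.get_image("wrist"); save(p,"wr5")
im=p["color"]; h,wd=im.shape[:2]; f=h/2/np.tan(np.radians(p["vfov"])/2); T=np.array(p["extrinsics"])
v,u=np.mgrid[:h,:wd]; d=p["range_z"]; P=(np.stack([(u-p["cx"])/f*d,(v-p["cy"])/f*d,d,np.ones_like(d)],-1)@T.T)[...,:3]
a=np.radians(-8.8); c,s=np.cos(a),np.sin(a); X=P[...,0]*c+P[...,1]*s
hsv=cv2.cvtColor(im,cv2.COLOR_RGB2HSV); b=(cv2.inRange(hsv,(95,100,30),(130,255,255))>0)&(d>0)
print("plate top X range",np.percentile(X[b&(P[...,2]>71)],[2,50,98]),"face",np.median(X[b&(P[...,2]<68)]),b.sum())
pl=(abs(P[...,2]-85)<3)&(d>0)&(P[...,1]>80)&(P[...,1]<330); print("plinth top front X",pl.sum(),np.percentile(X[pl],[1,5,50]) if pl.any() else "")
dl((436.3,-243.4,195.2),None)
E
```

```text
plate top X range [394.  506.4 513.3] face 503.3482394826593 7599
plinth top front X 1388 [516.1 517.2 561.7]
clock 9.425 pos [447.1 239.8 196.4] F [ 0.2 -0.3 -0.6] w 0.1453092759495037 xaxis yaw 171.2332424883711
delta [-0.1 -0.5  0. ] turn None
```

View pics/wr5.png

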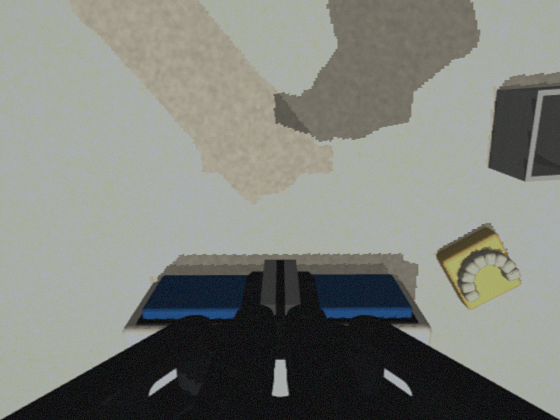

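Measured from the wrist, the plate stands about 13 mm proud of the plinth front (503 against 516), where home is 12 mm. So the drawer is home. Next is the green button.

```bash
python3 - <<'E'
from h import *
np.set_printoptions(precision=4,suppress=True)
print(ctrl.read_state()["qpos"]); dl((436.3,-243.4,195),None)
E
```

```text
[-0.5425  0.4719 -0.0073  1.9519  0.0051  0.7148  0.865 ]
clock 9.425 pos [447.0806 239.7526 196.4106] F [ 0.185  -0.2989 -0.5669] w 0.1453092759495037 xaxis yaw 171.2332424883711
delta [-0.063  -0.4792  0.0006] turn None
```

Request:
drive_tool(deltas="-0.004 -0.03 0 0 0; -0.009 -0.07 0 0 0; -0.0155 -0.118 0 0 0; -0.022 -0.166 0 0 0; -0.0285 -0.214 0 0 0; -0.035 -0.262 0 0 0; -0.041 -0.31 0 0 0; -0.047 -0.358 0 0 0; -0.053 -0.406 0 0 0; -0.059 -0.45 0 0 0; -0.063 -0.479 0 0 0; -0.063 -0.479 0 0 0")

```text
clock: 10.92
eef_pos: [434.4, -245.7, 193.7]
tool_rot: [-3.141, -0.003, 2.984]
force: [0.1, 0.4, 0.3]
width: -0.3
```

```bash
python3 - <<'E'
from h import *
np.set_printoptions(precision=4,suppress=True)
dl((436.3,-243.4,90),None)
p=imaging.get_image("wrist"); save(p,"wr6")
for t in ("green","red","yellow","blue"):
    for m in models.landmark_of(p,t+"_button_top")[:1]: print(t,round(m["score"],2),m["point"],w(p,m["point"],72))
im=p["color"]; hsv=cv2.cvtColor(im,cv2.COLOR_RGB2HSV)
h,wd=im.shape[:2]; f=h/2/np.tan(np.radians(p["vfov"])/2); T=np.array(p["extrinsics"])
v,u=np.mgrid[:h,:wd]; d=p["range_z"]; P=(np.stack([(u-p["cx"])/f*d,(v-p["cy"])/f*d,d,np.ones_like(d)],-1)@T.T)[...,:3]
m=cv2.inRange(hsv,(40,90,40),(85,255,255))>0; q=P[m&(abs(P[...,2]-72)<3)]; print(len(q)); 
if len(q): print(cv2.minEnclosingCircle(q[:,:2].astype(np.float32)), q.min(0),q.max(0))
E
```

```text
clock 10.925 pos [ 434.4472 -245.6805  193.7396] F [0.0972 0.443  0.2886] w -0.3357329768871875 xaxis yaw 170.95308686976568
delta [-0.0017  0.0026  0.1037] turn None
green 0.94 [279.6, 202.3] [ 436.6444 -246.5214   72.    ]
red 0.63 [217.8, 227.0] [ 448.7388 -296.7125   72.    ]
yellow 0.79 [350.0, 176.3] [ 425.0859 -192.07     72.    ]
blue 0.91 [156.8, 254.6] [ 463.9029 -349.1775   72.    ]
1277
((436.1778259277344, -244.78579711914062), 15.8889799118042) [ 420.6731 -260.0723   69.0455] [ 451.2815 -229.1025   74.2842]
```

View pics/wr6.png

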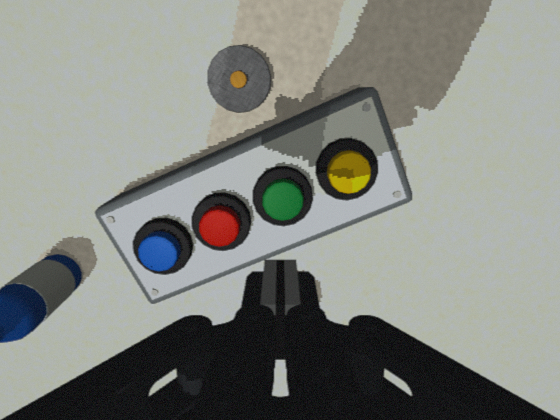

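The view shows the green cap at (282,202), with the yellow and red caps well clear either side. The circle fit puts its centre at (436.2, -244.8). I'll descend to about 6 mm above it.

Request:
drive_tool(deltas="-0.0015 0.0013 0.02 0 0; -0.0015 0.0013 0.05 0 0; -0.0015 0.0013 0.08 0 0; -0.0015 0.0013 0.1 0 0; -0.0015 0.0013 0.11 0 0; -0.0015 0.0013 0.115 0 0; -0.0015 0.0013 0.115 0 0; -0.0015 0.0013 0.115 0 0")

```text
clock: 12.18
eef_pos: [438.2, -242.8, 80.9]
tool_rot: [-3.141, 0.001, 2.988]
force: [0.8, 0.2, 0.3]
width: -0.1
```

```bash
python3 - <<'E'
from h import *
np.set_printoptions(precision=4,suppress=True)
dl((436.2,-244.8,72),None)
p=imaging.get_image("wrist"); save(p,"wr7")
E
```

```text
clock 12.175 pos [ 438.1867 -242.7712   80.9225] F [0.7984 0.1711 0.3396] w -0.13780500469194124 xaxis yaw 171.22293151522263
delta [ 0.0017 -0.0023  0.0089] turn None
```

View pics/wr7.png

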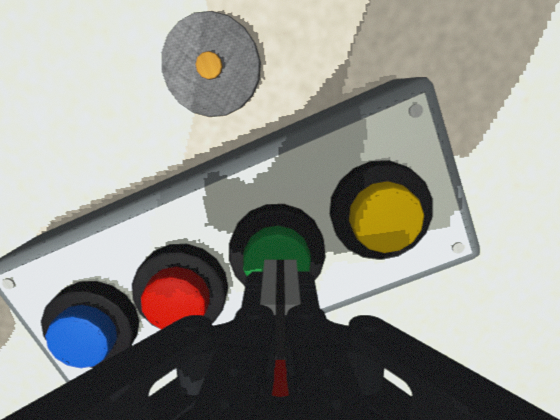

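Request:
drive_tool(deltas="0.0017 -0.0023 0.003 0 0; 0.0017 -0.0023 0.006 0 0; 0.0017 -0.0023 0.008 0 0; 0.0017 -0.0023 0.009 0 0; 0.0017 -0.0023 0.01 0 0; 0.0017 -0.0023 0.011 0 0; 0.0017 -0.0023 0.012 0 0; 0.0017 -0.0023 0.013 0 0; 0.0017 -0.0023 0.0135 0 0; 0.0017 -0.0023 0.014 0 0; 0.0017 -0.0023 0.014 0 0")

```text
clock: 13.6
eef_pos: [435.6, -244.6, 66.3]
tool_rot: [3.142, -0.0, 2.988]
force: [-1.8, 0.3, 4.5]
width: 0.1
```

Request:
drive_tool(deltas="0 0 0.0005 0 0; 0 0 0.001 0 0; 0 0 0.001 0 0")

```text
clock: 13.98
eef_pos: [435.6, -244.7, 66.0]
tool_rot: [-3.141, 0.0, 2.988]
force: [-2.9, 0.7, 12.6]
width: 0.1
```

The button is bottomed at 12.6 N, under the 25 N limit. I'll release and retract.

Request:
drive_tool(deltas="0 0 -0.002 0 0; 0 0 -0.005 0 0; 0 0 -0.01 0 0; 0 0 -0.02 0 0; 0 0 -0.045 0 0; 0 0 -0.08 0 0; 0 0 -0.12 0 0; 0 0 -0.15 0 0; 0 0 -0.15 0 0; 0 0 -0.15 0 0")

```text
clock: 15.22
eef_pos: [435.3, -244.3, 215.0]
tool_rot: [3.141, -0.001, 2.988]
force: [0.0, 0.5, 0.2]
width: -0.0
```

```bash
python3 - <<'E'
from h import *
np.set_printoptions(precision=1,suppress=True)
s=ctrl.read_state(); print(s["clock"],s["eef_pos"],s["force"])
q=imaging.get_image("wrist"); save(q,"wr8")
im=q["color"]; hsv=cv2.cvtColor(im,cv2.COLOR_RGB2HSV)
h,wd=im.shape[:2]; f=h/2/np.tan(np.radians(q["vfov"])/2); T=np.array(q["extrinsics"])
v,u=np.mgrid[:h,:wd]; d=q["range_z"]; P=(np.stack([(u-q["cx"])/f*d,(v-q["cy"])/f*d,d,np.ones_like(d)],-1)@T.T)[...,:3]
box=(P[...,0]>370)&(P[...,0]<520)&(P[...,1]<-150)&(P[...,1]>-375)
for n,lo,hi in [("green",(40,90,40),(85,255,255)),("red",(0,120,80),(6,255,255)),("yel",(20,120,40),(34,255,255)),("blue",(95,100,60),(125,255,255))]:
    m=(cv2.inRange(hsv,lo,hi)>0)&box; print(n,np.percentile(P[m][:,2],[50,75,90]))
p=imaging.get_image("top"); save(p,"top8")
for t,z in [("drawer_front",43),("lathe",0),("flask",0),("dental_cast",0),("red_ring",0),("felt_wheel",0),("spray_bottle",0)]:
    for m in models.landmark_of(p,t)[:1]: print(t,round(m["score"],2),w(p,m["point"],z))
E
```

```text
15.225 [ 435.3 -244.3  215. ] [0.  0.5 0.2]
green [72.  72.5 72.9]
red [72.1 72.5 73.1]
yel [71.9 72.4 72.9]
blue [72.  72.5 73. ]
drawer_front 0.6 [541.  223.1  43. ]
lathe 0.76 [693.6 203.6   0. ]
flask 0.58 [440.  488.7   0. ]
dental_cast 0.61 [574.6 424.2   0. ]
red_ring 0.63 [ 495.5 -480.7    0. ]
felt_wheel 0.88 [ 341.5 -274.6    0. ]
spray_bottle 0.44 [ 491.  -472.7    0. ]
```

View pics/top8.png

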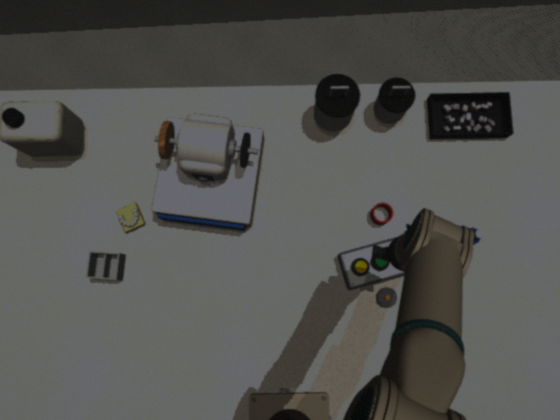

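```bash
python3 -c "
from cell import ctrl
print(ctrl.finish_job())"
```

```text
the job is handed in; nothing more can be done
None
```

The drawer is fully home and the green button was then pressed once and let up. The job was handed in at about 15 s of the 48 s allowed; no verdict was reported.

- **Drawer:** I pushed it home with the shut fingertips at about 2 N of friction. It met its stop at about 8 N and moved no further. Afterwards the wrist depth showed the plate about 13 mm proud of the plinth, where 12 mm means home.
- **Green button:** I pressed it to the bottom (TCP at 66.0 mm), with a peak reading of 12.6 N against the 25 N limit. After I let go, all four button caps read about 72 mm, so they are up.
- **Everything else:** In the last top view the loose things stand where they were, and the gripper is clear at 215 mm with no force on it.
- **Disagreements:** In the last check the network reported the red ring at the spray bottle's place. The picture shows the ring unmoved at pixel (381,214). Its other readings of loose things shifted by up to about 13 mm, most for the flask, which shows unmoved in the picture. The spray bottle was partly hidden by the arm, and the network still placed it within about 4 mm of its first reading, though with a low score (0.44).

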